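Collect finished turnings from the lathe catch tray

TASK

First swing the lamp aside on its arm, well clear of the lathe's steel catch tray. Then move the two finished figures (with neck and head) from the tray to the grey tote, each standing upright in its own empty compartment and set down gently, not dropped. Leave the plain cylindrical blank standing in the tray, and do not disturb the figure already in the tote or the jar, hammer and gouge lying about.

Things in the scene. Friction and masses are not known exactly. Their poses are not given: they have to be found in the camera images.
- tray: Open steel catch tray fixed on the bench, 200 mm (its x) by 240 mm (its y), walls 25 mm high and 4 mm thick, floor 4 mm thick. Origin: centre of its underside. It holds figure_a, figure_b and blank, standing in any order.
- figure_a: A finished turned wooden figure, pale wood: round body 50 mm across for the lowest 40 mm, tapering to a 28 mm neck 62 mm up, then a drum-shaped head 40 mm across with straight sides from 68 to 88 mm and a rounded top at 98 mm; about 100 g. Origin: centre of its underside, z up along its axis. Starts standing in the tray.
- figure_b: A second finished turned wooden figure, pale wood: round body 50 mm across for the lowest 40 mm, tapering to a 28 mm neck 62 mm up, then a drum-shaped head 40 mm across with straight sides from 68 to 88 mm and a rounded top at 98 mm; about 100 g. Origin: centre of its underside, z up along its axis. Starts standing in the tray.
- blank: Plain straight wooden cylinder, not yet turned, 50 mm across and 95 mm tall, about 130 g, standing in the tray; it stays there. Origin: centre of its underside.
- tote: Low open plastic tote fixed on the bench, 150 mm (its x) by 230 mm (its y), 40 mm high; outer walls and two dividers 5 mm thick, floor 5 mm thick. The dividers run along its x and make three equal compartments side by side along its y, each 140 mm by about 70 mm inside, with centres at y = -74.5, 0 and +74.5 mm. One holds figure_done, two are empty. Origin: centre of its underside.
- free_cell_1: One empty compartment of the tote (floor panel, same grey). Origin: centre of that compartment's floor, at the height where a figure's underside stands; x along the compartment's 140 mm length, y across its 70 mm width.
- free_cell_2: The other empty compartment of the tote, described the same way.
- figure_done: A third, identical figure that already stands in one compartment of the tote; leave it alone.
- lamp_arm (a joint): Angle (rad) of the lamp's horizontal arm about its upright post; at about 0 to 0.3 the lamp hangs over the tray, larger values swing it counter-clockwise seen from above, towards the robot's right (-y), stop at 1.6. It is stiff and stays where it is left.
- lamp_hinge (a point): Point on the vertical hinge axis of the lamp arm, on top of the post, 240 mm above the bench. The post is 22 mm thick on a base 90 mm across.
- lamp_grip (a point): Middle of the upright black grip on top of the white lamp shade: cylinder 20 mm across, 45 mm tall, its middle 25 mm above the top of the shade (265 mm above the bench) and 275 mm from the hinge axis. The shade below is 56 mm across at its top, 104 mm at its rim, which is 185 mm above the bench; the arm is a 14 mm rod at the level of the shade's top.
- hammer: Hammer, 240 mm long, lying on the bench to the right of the tray; leave it. Origin: underside, middle of its length.
- wax_jar: Jar 68 mm across, 70 mm high, standing on the bench beyond the gap between tray and tote; leave it. Origin: centre of its underside.
- gouge: Turning gouge, 270 mm long, lying on the bench just beyond the tray; leave it. Origin: underside, middle of its length.
Things that resemble listed ones, but are neither listed nor needed, are in the scene too. Leave any blue look-alike of the figure_a alone. What is shaped like the figure_b but red is not meant.

How it is judged:
By the outcome, as a careful person would: the job done as asked, in the order asked, and still so for the second after the job is handed in, with the robot touching nothing.
It also fails if it takes over 61 s, if anything falls off the work surface, if the arm or the gripper's body presses on something with over 40 N, if the wrist force passes 120 N, or if a joint passes its speed limit or range.

ROBOT

A 6-joint arm with a two-finger parallel gripper is mounted at the origin on the work surface. World frame = base frame: x ahead of the robot, y to its left, z up, the work surface at z = 0. Lengths are in m, angles in rad, forces in N, time in s.
With the tool pointing down it reaches from about 0.3 to 0.775 m from the base axis. Payload 14.6 kg.
Tool frame: the origin (TCP) lies on the centre line of the jaws, within the pads' length; the fingertips stand 19 mm ahead of it and the grasp point (between the pads) is the TCP; z points along the fingers, y is the direction in which the jaws open and shut (so a half turn about z gives the same grasp; the last joint's range is limited). The gripper opens to 94 mm and grips with 3 to 60 N. Pads are 16 mm wide; open, the fingers measure 119 mm over their backs; the gripper's body (75 mm by 177 mm) begins 78 mm behind the grasp point.
Start: joints at [-1.365, 0.3, 1.521, -0, 1.321, -0.067], TCP at [0.148, -0.53, 0.224] pointing down, gripper open.
Joint ranges: [-3.03, 3.03], [-0.79, 2.21], [0.23, 2.52], [-1.04, 4.18], [0, 3.07], [-2.55, 2.55]. Speed limits (rad/s): [2.22, 2.22, 2.57, 3.14, 3.14, 3.14].

INTERFACE

Orientations are given as [roll, pitch, yaw] about the fixed x, y, z axes, in that order (R = Rz(yaw) Ry(pitch) Rx(roll)).
In Python, from station import ctrl gives the robot as it stands. The module is installed in compiled form; this text tells all that it offers.
- The arm moves only by the shell command python3 -m creep 'ROWS' [FORCE]. ROWS is a JSON object of lists of equal length, an entry for each row: "translation": the shift along the world's x, y, z in mm, a list of three; "yaw": the turn about the world's z in rad; "gripper": the closure in counts, from 0 (fully open) to 255 (shut). A call has 1 to 5 rows; each row is the pose to reach, as a shift and turn from the pose measured when the call began; what a row does not reach only later rows make up. A row lasts 1/12 s, in which the tool goes at most 41.7 mm and 7.16 degrees, less where a joint would pass 70% of its speed; a pose out of reach is approached as far as the arm can. A call with a gripper value outside its range is refused whole. The fingers move at their own pace and stop on an object; FORCE is the grip in N (left out, the last holds). Time passes only in rows, so rows that repeat a pose let the fingers close. It gives the time, the measured TCP pose, the force and the opening at its end, in the units of the state.
- ctrl.get_obs(): the state, without advancing time (a new reading comes with each control period).
- ctrl.camera(name): name is "scene" or "side" or "wrist"; returns a dict with "pixels" (420x560x3 uint8, red, green, blue), "depth" (420x560 float32, m along the optical axis (not along the pixel's ray), 0 where there is no reading), "fx", "fy", "cx", "cy" (pixels), "R" (3x3) and "t" (3): a world point X has camera coordinates R X + t; the wrist camera has in their place "tool_from_camera" (4x4, takes a point from camera to tool coordinates, whose origin is the TCP and whose axes are the flange's). Camera axes: x right, y down, z forward; pixel columns grow to the right and rows downward; lengths in m; the calibration is good to about 2 mm. A picture is of the moment at which its call begins: read the wrist's pose just before it.
- ctrl.hand_in(): hands the job in, once; it reports no verdict.
The state is a dict: "time_s": time; "qpos": joint angles; "joint_vel": joint speeds; "tau": joint torques, N m; "ee_pos": TCP position; "eef_rot": TCP orientation; "force": force on the tool from outside, world axes, zero at the start; "moment": the same for the moment, N m; "grip_width": finger opening in m.
Only numpy, scipy, OpenCV 4.12 (cv2) and the standard library are available. Lean on these libraries where they do the work, as an engineer would, in place of code of your own. Each camera call takes 0.05 s, during which the arm holds its last target. There are 200 camera calls.

## Working session

There is one attempt and no reset: what is moved stays moved. The work goes in short steps, Python scripts to look and compute and a shell command to move; the robot and the scene stay as the last step left them, time stands still between calls to the robot, and variables do not carry over. Pictures are saved under pics/ and viewed, about 8 in all and at most 12, crops included, and the job is handed in when it is done.

```bash
mkdir -p pics; cat > h.py <<'E'
from station import ctrl
import numpy as np, cv2
def save(name,fn):
    c=ctrl.camera(name); cv2.imwrite('pics/'+fn,c['pixels'][:,:,::-1]); np.savez('pics/'+fn[:-4]+'.npz',**c); return c
def pts(c):
    """world points per pixel from depth"""
    d=c['depth']; v,u=np.indices(d.shape)
    P=np.stack([(u-c['cx'])/c['fx']*d,(v-c['cy'])/c['fy']*d,d],-1)
    return (P-c['t'])@c['R']   # R^T (P-t)
E
python3 - <<'E'
from h import *
o=ctrl.get_obs();print(o)
for n in('scene','side'):
    c=save(n,n+'0.png');print(n,c['fx'],c['R'].round(3).tolist(),c['t'],(c['depth']>0).mean())
a=cv2.imread('pics/scene0.png');b=cv2.imread('pics/side0.png')
E
```

```text
{'time_s': 0.0, 'qpos': array([-1.36460620e+00,  3.00471974e-01,  1.52160156e+00, -3.45737666e-05,
        1.32069906e+00, -6.65881946e-02]), 'joint_vel': array([-6.87150123e-04, -4.21120334e-05, -7.56319689e-04,  5.49328179e-04,
        8.33175086e-04,  8.08966323e-04]), 'tau': array([-6.99309003e-04, -5.31808627e+01, -3.52737665e+01,  7.08849868e-02,
        2.43802113e-02, -4.85009537e-05]), 'ee_pos': array([ 0.14811849, -0.52942069,  0.22387718]), 'eef_rot': array([-3.14041310e+00, -4.50984693e-05,  2.72786868e-01]), 'force': array([-0.4302325 , -0.69975624,  0.16412278]), 'moment': array([ 0.03943416, -0.01377531, -0.03206663]), 'grip_width': 0.0939748097139453}
scene 396.33789929649646 [[-0.06, 0.998, 0.005], [0.768, 0.05, -0.638], [-0.637, -0.035, -0.77]] [ 0.01518291 -0.33135242  1.53094665] 0.9961139455782313
side 545.7573526232466 [[0.997, -0.075, 0.007], [-0.038, -0.583, -0.812], [0.065, 0.809, -0.584]] [-0.56359961  0.1841754   1.42097425] 0.9960459183673469
```

View pics/scene0.png

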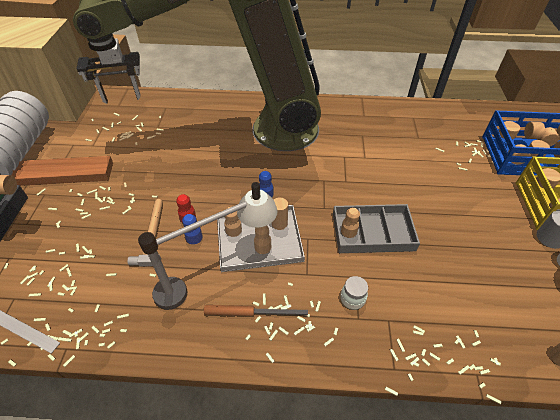

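View pics/side0.png

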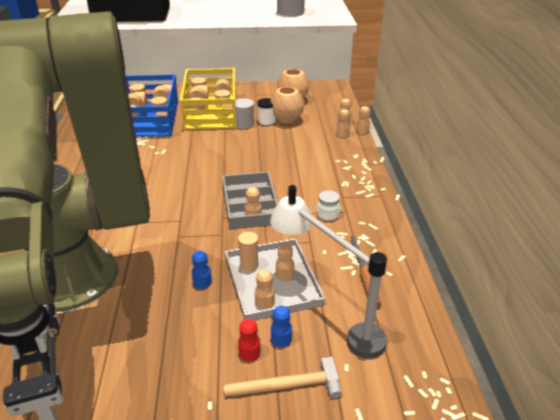

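The scene view looks toward the robot. It shows the lamp grip at (256,190), the hinge at (148,240), and the tray around (260,238). Figures stand near (233,220) and (263,240), with the blank at (280,212). The tote is at (375,228), with figure_done in its left cell, so the middle and right cells are free. The side view agrees: figures at (264,285) and (285,262), blank at (248,250). Red and blue look-alikes stand outside the tray.

```bash
python3 - <<'E'
from h import *
def comps(mask,P,c,tag,mina=25):
    n,l,s,ce=cv2.connectedComponentsWithStats(mask.astype(np.uint8))
    for i in range(1,n):
        if s[i,4]>=mina:
            q=P[l==i]; print(tag,s[i].tolist(),ce[i].round(),'med',np.median(q,0).round(3),'min',np.percentile(q,3,0).round(3),'max',np.percentile(q,97,0).round(3))
for n in('scene','side'):
    c=dict(np.load(f'pics/{n}0.npz')); P=pts(c); hsv=cv2.cvtColor(c['pixels'],cv2.COLOR_RGB2HSV)
    H,S,V=[hsv[...,i].astype(int) for i in range(3)]; x,y,z=P[...,0],P[...,1],P[...,2]
    area=(x>.3)&(x<.9)&(y>-.45)&(y<.4)
    print(n,'bench z',np.median(z[area]))
    comps(area&(z>.25)&(V<70),P,c,'black grip/hinge',10)
    comps(area&(z>.19)&(z<.25)&(V>120)&(S<60),P,c,'shade')
    comps(area&(z>.08)&(z<.105)&(H<25)&(S>60),P,c,'woodtop',15)
    comps(area&(z>.07)&(z<.11)&((H>100)|(H<5))&(S>150),P,c,'col',15)
    comps(area&(z>.02)&(z<.032)&(S<60)&(y>-.25)&(y<.12),P,c,'traywall',15)
    comps(area&(z>.033)&(z<.045)&(S<60),P,c,'totewall',15)
    comps(area&(z>.002)&(z<.012)&(S<50)&(y>.1),P,c,'totefloor',60)
E
```

```text
scene bench z 0.0008456491079703296
black grip/hinge [252, 182, 8, 16, 113] [255. 189.] med [ 0.583 -0.044  0.276] min [ 0.571 -0.053  0.252] max [ 0.588 -0.036  0.288]
black grip/hinge [138, 232, 18, 16, 193] [146. 239.] med [ 0.736 -0.27   0.26 ] min [ 0.719 -0.286  0.251] max [ 0.748 -0.255  0.262]
shade [156, 190, 121, 54, 1360] [240. 213.] med [ 0.612 -0.056  0.235] min [ 0.566 -0.241  0.193] max [ 0.712 -0.002  0.242]
woodtop [176, 194, 14, 13, 133] [183. 200.] med [ 0.472 -0.279  0.095] min [ 0.454 -0.296  0.082] max [ 0.484 -0.263  0.1  ]
woodtop [274, 198, 14, 17, 180] [281. 205.] med [0.476 0.011 0.098] min [ 0.451 -0.007  0.082] max [0.496 0.029 0.102]
woodtop [346, 208, 14, 14, 148] [352. 214.] med [0.498 0.218 0.098] min [0.479 0.201 0.081] max [0.508 0.236 0.105]
woodtop [225, 211, 13, 9, 69] [232. 216.] med [ 0.52  -0.126  0.093] min [ 0.511 -0.144  0.081] max [ 0.526 -0.115  0.102]
woodtop [255, 226, 14, 12, 128] [262. 231.] med [ 0.573 -0.035  0.096] min [ 0.559 -0.055  0.082] max [ 0.582 -0.019  0.104]
col [259, 171, 12, 10, 91] [265. 176.] med [ 0.356 -0.046  0.096
[... 3971 characters left out ...]
5]
totefloor [225, 183, 44, 7, 162] [244. 185.] med [0.46  0.39  0.006] min [0.407 0.373 0.003] max [0.536 0.399 0.011]
totefloor [259, 192, 13, 9, 78] [265. 196.] med [0.53  0.323 0.006] min [0.514 0.305 0.003] max [0.548 0.339 0.012]
totefloor [227, 194, 20, 9, 117] [236. 199.] med [0.439 0.315 0.007] min [0.414 0.296 0.003] max [0.467 0.33  0.011]
totefloor [262, 206, 13, 8, 67] [267. 209.] med [0.533 0.253 0.006] min [0.517 0.237 0.002] max [0.551 0.263 0.011]
totefloor [229, 209, 16, 8, 88] [237. 213.] med [0.442 0.242 0.007] min [0.421 0.225 0.003] max [0.46  0.254 0.011]
totefloor [230, 221, 40, 7, 83] [250. 224.] med [0.482 0.179 0.008] min [0.425 0.171 0.003] max [0.532 0.187 0.012]
```

Both views agree. The grip is at about (0.576, -0.045, 0.267) and the hinge at (0.732, -0.271), so the radius is 0.275 as stated. The figures are at about (0.572, -0.037) and (0.513, -0.135), and the blank is at (0.474, 0.005). I'll go above the lamp grip first.

```bash

python3 -m creep '{"translation":[[10,10,30],[30,34,60],[54,61,80],[80,91,96],[107,121,96]],"yaw":[0,0,0,0,0],"gripper":[0,0,0,0,0]}' 20
python3 -m creep '{"translation":[[21,24,0],[43,48,0],[64,73,0],[86,97,0],[107,121,0]],"yaw":[0,0,0,0,0],"gripper":[60,60,60,60,60]}'
python3 -m creep '{"translation":[[21,24,0],[43,48,0],[64,73,0],[86,97,0],[107,121,0]],"yaw":[0,0,0,0,0],"gripper":[60,60,60,60,60]}'
python3 - <<'E'
from h import *
o=ctrl.get_obs();print(o['time_s'],o['ee_pos'],o['eef_rot'],o['grip_width'],o['qpos'])
E
```

```text
time_s: 0.52
ee_pos: [0.2553, -0.4084, 0.3228]
eef_rot: [3.139, -0.001, 0.272]
force: [0.5, 0.3, -0.2]
grip_width: 0.0942
time_s: 0.93
ee_pos: [0.363, -0.2859, 0.3227]
eef_rot: [3.139, -0.001, 0.272]
force: [0.5, -0.9, 0.1]
grip_width: 0.0722
time_s: 1.35
ee_pos: [0.4709, -0.1634, 0.3225]
eef_rot: [3.139, -0.001, 0.272]
force: [-0.2, 0.5, 0.6]
grip_width: 0.0722
1.35 [ 0.47088129 -0.16340595  0.3224505 ] [ 3.13905960e+00 -5.50254859e-04  2.71852985e-01] 0.07220309048994919 [-0.40669255  0.12390023  1.5078038  -0.0016298   1.50787045  0.89235233]
```

```bash

python3 -m creep '{"translation":[[21,24,0],[42,48,0],[64,73,0],[85,97,0],[105,118,0]],"yaw":[0,0,0,0,0],"gripper":[60,60,60,60,60]}'
python3 - <<'E'
from h import *
from scipy.spatial.transform import Rotation as Ro
o=ctrl.get_obs();c=save('wrist','w1.png')
d=c['depth'];v,u=np.indices(d.shape)
P=np.stack([(u-c['cx'])/c['fx']*d,(v-c['cy'])/c['fy']*d,d,np.ones_like(d)],-1)@c['tool_from_camera'].T
W=P[...,:3]@Ro.from_euler('xyz',o['eef_rot']).as_matrix().T+o['ee_pos']
print(o['ee_pos'],c['tool_from_camera'].round(3).tolist())
m=(d>0)&(W[...,2]>.255)&(W[...,2]<.295)&(abs(W[...,0]-.576)<.06)&(abs(W[...,1]+.045)<.06)
q=W[m];print(m.sum(),q.mean(0),q.min(0),q.max(0))
E
```

```text
time_s: 1.77
ee_pos: [0.5767, -0.0436, 0.3221]
eef_rot: [3.139, 0.0, 0.272]
force: [0.3, 0.5, 1.1]
grip_width: 0.0722
[ 0.57672733 -0.04361277  0.32205791] [[0.001, -0.961, -0.275, 0.08], [1.0, 0.0, 0.001, -0.0], [-0.001, -0.275, 0.961, -0.16], [0.0, 0.0, 0.0, 1.0]]
1184 [ 0.58065797 -0.0431746   0.2793081 ] [ 0.56840831 -0.05379862  0.25504547] [ 0.58796651 -0.03406092  0.28645906]
```

View pics/w1.png

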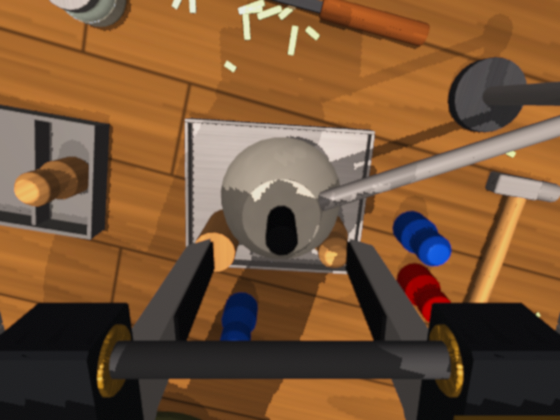

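The wrist view shows the black grip at (282,228), centred between the fingers and measured at (0.578, -0.044) with its top at 0.287. I'll lower onto it and grip.

```bash

python3 -m creep '{"translation":[[1,0,-15],[1,0,-30],[1,0,-45],[1,0,-53],[1,0,-53]],"yaw":[0,0,0,0,0],"gripper":[60,60,60,60,60]}'
python3 -m creep '{"translation":[[0,0,0],[0,0,0],[0,0,0],[0,0,0],[0,0,0]],"yaw":[0,0,0,0,0],"gripper":[255,255,255,255,255]}' 25
python3 -m creep '{"translation":[[0,0,0],[0,0,0],[0,0,0],[0,0,0],[0,0,0]],"yaw":[0,0,0,0,0],"gripper":[255,255,255,255,255]}'
python3 - <<'E'
import numpy as np
h=np.array([.732,-.271]);g=np.array([.578,-.044]);v=g-h;print(np.hypot(*v))
p=None
for k in range(0,26):
    a=k*.05;q=h+[v[0]*np.cos(a)-v[1]*np.sin(a),v[0]*np.sin(a)+v[1]*np.cos(a)]
    if k%5==0:p=q
    print(k,((q-g)*1000).round(0), q.round(3))
E
```

```text
time_s: 2.23
ee_pos: [0.5792, -0.0407, 0.2664]
eef_rot: [-3.141, 0.003, 0.274]
force: [0.7, -0.1, -0.9]
grip_width: 0.072
time_s: 2.65
ee_pos: [0.5793, -0.0408, 0.2669]
eef_rot: [3.141, 0.002, 0.274]
force: [-0.0, -0.1, -0.8]
grip_width: 0.0419
time_s: 3.07
ee_pos: [0.5805, -0.0433, 0.2671]
eef_rot: [3.136, -0.0, 0.273]
force: [13.5, -17.0, -4.0]
grip_width: 0.0198
0.27430822080280426
0 [0. 0.] [ 0.578 -0.044]
1 [-11.  -8.] [ 0.567 -0.052]
2 [-22. -17.] [ 0.556 -0.061]
3 [-32. -26.] [ 0.546 -0.07 ]
4 [-42. -35.] [ 0.536 -0.079]
5 [-51. -45.] [ 0.527 -0.089]
6 [-60. -56.] [ 0.518 -0.1  ]
7 [-69. -67.] [ 0.509 -0.111]
8 [-76. -78.] [ 0.502 -0.122]
9 [-83. -90.] [ 0.495 -0.134]
10 [ -90. -102.] [ 0.488 -0.146]
11 [ -96. -114.] [ 0.482 -0.158]
12 [-101. -127.] [ 0.477 -0.171]
13 [-106. -139.] [ 0.472 -0.183]
14 [-110. -153.] [ 0.468 -0.197]
15 [-113. -166.] [ 0.465 -0.21 ]
16 [-116. -179.] [ 0.462 -0.223]
17 [-118. -193.] [ 0.46  -0.237]
18 [-120. -207.] [ 0.458 -0.251]
19 [-120. -220.] [ 0.458 -0.264]
20 [-120. -234.] [ 0.458 -0.278]
21 [-120. -248.] [ 0.458 -0.292]
22 [-118. -261.] [ 0.46  -0.305]
23 [-116. -275.] [ 0.462 -0.319]
24 [-113. -288.] [ 0.465 -0.332]
25 [-110. -302.] [ 0.468 -0.346]
```

Gripped at 19.8 mm, which matches the 20 mm grip. Now I'll swing along the arc.

```bash

python3 -m creep '{"translation":[[-11,-8,0],[-22,-17,0],[-32,-26,0],[-42,-35,0],[-51,-45,0]],"yaw":[0.05,0.1,0.15,0.2,0.25],"gripper":[255,255,255,255,255]}' 25
python3 -m creep '{"translation":[[-9,-11,0],[-18,-22,0],[-25,-33,0],[-32,-45,0],[-39,-57,0]],"yaw":[0.05,0.1,0.15,0.2,0.25],"gripper":[255,255,255,255,255]}'
```

```text
time_s: 3.48
ee_pos: [0.5286, -0.088, 0.2671]
eef_rot: [3.138, 0.0, 0.526]
force: [-2.6, 4.2, 0.2]
grip_width: 0.0194
time_s: 3.9
ee_pos: [0.4888, -0.145, 0.2671]
eef_rot: [3.139, 0.0, 0.779]
force: [1.5, 1.1, -0.8]
grip_width: 0.0194
```

```bash

python3 -m creep '{"translation":[[-6,-12,0],[-11,-25,0],[-16,-37,0],[-20,-51,0],[-23,-64,0]],"yaw":[0.05,0.1,0.15,0.2,0.25],"gripper":[255,255,255,255,255]}'
python3 -m creep '{"translation":[[-3,-13,0],[-5,-27,0],[-7,-41,0],[-7,-54,0],[-7,-68,0]],"yaw":[0.05,0.1,0.15,0.2,0.25],"gripper":[255,255,255,255,255]}'
python3 -m creep '{"translation":[[0,-14,0],[2,-27,0],[4,-41,0],[7,-54,0],[7,-54,0]],"yaw":[0.05,0.1,0.15,0.2,0.2],"gripper":[255,255,255,255,255]}'
```

```text
time_s: 4.32
ee_pos: [0.4649, -0.2093, 0.2671]
eef_rot: [3.141, 0.001, 1.031]
force: [-6.7, 3.0, 1.1]
grip_width: 0.0197
time_s: 4.73
ee_pos: [0.4576, -0.2778, 0.2671]
eef_rot: [-3.141, 0.0, 1.284]
force: [2.2, 1.8, -0.1]
grip_width: 0.0195
time_s: 5.15
ee_pos: [0.4645, -0.3335, 0.2671]
eef_rot: [-3.141, 0.001, 1.485]
force: [-4.4, -1.0, 4.0]
grip_width: 0.0197
```

```bash

python3 -m creep '{"translation":[[0,0,0],[0,0,0],[0,0,0],[0,0,0],[0,0,0]],"yaw":[0,0,0,0,0],"gripper":[60,60,60,60,60]}'
python3 -m creep '{"translation":[[0,0,0],[0,0,10],[0,0,25],[0,0,45],[0,0,60]],"yaw":[0,0,0,0,0],"gripper":[60,60,60,60,60]}'
python3 -m creep '{"translation":[[0,24,0],[0,48,0],[0,72,0],[0,96,0],[0,120,0]],"yaw":[-0.12,-0.24,-0.36,-0.48,-0.6],"gripper":[60,60,60,60,60]}'
python3 -m creep '{"translation":[[0,24,0],[0,48,0],[0,72,0],[0,96,0],[0,120,0]],"yaw":[-0.12,-0.24,-0.36,-0.48,-0.6],"gripper":[60,60,60,60,60]}'
cat >> h.py <<'E'
from scipy.spatial.transform import Rotation as Ro
def wrist(fn):
    o=ctrl.get_obs();c=save('wrist',fn)
    d=c['depth'];v,u=np.indices(d.shape)
    P=np.stack([(u-c['cx'])/c['fx']*d,(v-c['cy'])/c['fy']*d,d,np.ones_like(d)],-1)@c['tool_from_camera'].T
    return c,o,P[...,:3]@Ro.from_euler('xyz',o['eef_rot']).as_matrix().T+o['ee_pos']
def comps(mask,P,tag,mina=25):
    n,l,s,ce=cv2.connectedComponentsWithStats(mask.astype(np.uint8))
    for i in range(1,n):
        if s[i,4]>=mina:
            q=P[l==i]; print(tag,s[i].tolist(),'med',np.median(q,0).round(3),'min',np.percentile(q,2,0).round(3),'max',np.percentile(q,98,0).round(3))
E
python3 - <<'E'
from h import *
c,o,W=wrist('w2.png');print(o['ee_pos'],o['eef_rot'])
hsv=cv2.cvtColor(c['pixels'],cv2.COLOR_RGB2HSV);z=W[...,2]
comps((z>.07)&(z<.11)&(hsv[...,1]>60),W,'heads',60)
c=save('scene','scene2.png')
P=pts(c);x,y,z=[P[...,i] for i in range(3)]
V=c['pixels'].max(2)
comps((z>.255)&(z<.3)&(V<70)&(x>.3)&(x<.6),P,'grip',10)
E
```

```text
time_s: 5.57
ee_pos: [0.4646, -0.333, 0.2672]
eef_rot: [-3.141, 0.001, 1.485]
force: [-0.6, -0.3, 0.4]
grip_width: 0.0497
time_s: 5.98
ee_pos: [0.4646, -0.333, 0.3294]
eef_rot: [3.141, 0.002, 1.485]
force: [-0.1, -0.3, 0.6]
grip_width: 0.0717
time_s: 6.4
ee_pos: [0.4645, -0.2118, 0.3304]
eef_rot: [3.14, 0.002, 0.879]
force: [0.4, 0.2, -0.7]
grip_width: 0.0717
time_s: 6.82
ee_pos: [0.4643, -0.0906, 0.3313]
eef_rot: [3.139, 0.001, 0.273]
force: [0.4, -0.1, -0.0]
grip_width: 0.0718
[ 0.46428614 -0.090595    0.33129405] [3.13926042e+00 8.06773169e-04 2.72759182e-01]
heads [237, 53, 38, 40, 1180] med [ 0.562 -0.038  0.1  ] min [ 0.545 -0.055  0.089] max [ 0.58  -0.019  0.103]
heads [0, 55, 33, 40, 1090] med [0.491 0.206 0.094] min [0.471 0.2   0.074] max [0.508 0.218 0.103]
heads [173, 122, 50, 47, 1780] med [0.473 0.005 0.098] min [ 0.449 -0.017  0.076] max [0.495 0.029 0.1  ]
heads [306, 130, 37, 37, 1040] med [ 0.508 -0.129  0.1  ] min [ 0.489 -0.148  0.079] max [ 0.525 -0.112  0.103]
heads [408, 130, 41, 36, 1145] med [ 0.539 -0.241  0.094] min [ 0.521 -0.261  0.072] max [ 0.556 -0.227  0.099]
heads [412, 197, 39, 35, 1031] med [ 0.467 -0.274  0.094] min [ 0.448 -0.294  0.072] max [ 0.484 -0.262  0.099]
heads [210, 233, 28, 36, 692] med [ 0.359 -0.051  0.094] min [ 0.336 -0.065  0.072] max [ 0.369 -0.035  0.098]
heads [155, 407, 22, 13, 183] med [ 0.076 -0.028  0.077] min [ 0.066 -0.04   0.07 ] max [ 0.085 -0.015  0.087]
grip [145, 146, 10, 13, 89] med [ 0.47  -0.332  0.275] min [ 0.458 -0.342  0.257] max [ 0.475 -0.326  0.287]
```

View pics/w2.png

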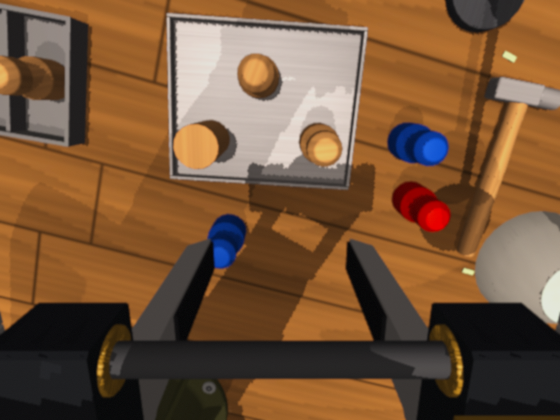

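View pics/scene2.png

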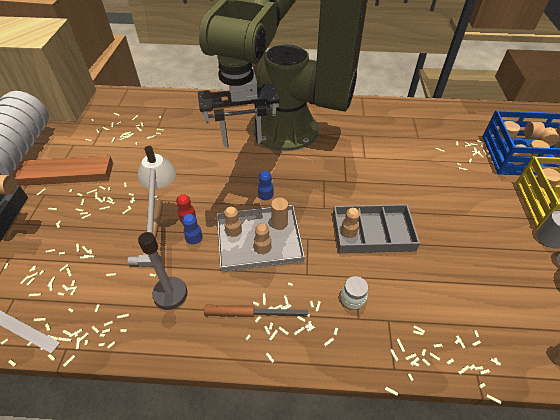

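The lamp now stands at (0.467, -0.333), well off the tray, and nothing else was disturbed. In the wrist view, figure heads are at (257,73) and (323,147), and the blank is at (196,145). That puts the figures at (0.563, -0.037) and (0.507, -0.130), tops at 0.102–0.103. I'll pick the nearer one.

```bash

python3 -m creep '{"translation":[[11,-10,-38],[22,-20,-76],[33,-30,-113],[43,-39,-148],[43,-39,-175]],"yaw":[0,0,0,0,0],"gripper":[60,60,60,60,60]}' 20
python3 -m creep '{"translation":[[0,0,-18],[0,0,-36],[0,0,-54],[0,0,-68],[0,0,-73]],"yaw":[0,0,0,0,0],"gripper":[60,60,60,60,60]}'
```

```text
time_s: 7.33
ee_pos: [0.5079, -0.1303, 0.154]
eef_rot: [3.14, 0.002, 0.278]
force: [0.1, -0.6, -0.4]
grip_width: 0.0718
time_s: 7.75
ee_pos: [0.5072, -0.1309, 0.0794]
eef_rot: [3.141, 0.004, 0.281]
force: [-0.3, -0.5, -0.5]
grip_width: 0.072
```

```bash

python3 -m creep '{"translation":[[0,0,2],[0,0,2],[0,0,2],[0,0,2],[0,0,2]],"yaw":[0,0,0,0,0],"gripper":[110,120,130,140,150]}' 20
python3 -m creep '{"translation":[[0,0,0],[0,0,0],[0,0,0],[0,0,0],[0,0,0]],"yaw":[0,0,0,0,0],"gripper":[170,200,255,255,255]}' 20
python3 -m creep '{"translation":[[0,0,8],[0,0,20],[0,0,40],[0,0,60],[0,0,80]],"yaw":[0,0,0,0,0],"gripper":[255,255,255,255,255]}'
python3 - <<'E'
from h import *
c=save('scene','scene3.png');P=pts(c);x,y,z=[P[...,i] for i in range(3)]
S=cv2.cvtColor(c['pixels'],cv2.COLOR_RGB2HSV)[...,1]
fl=(z>.001)&(z<.012)&(S<50)&(x>.39)&(x<.58)&(y>.16)&(y<.41)
w=(z>.032)&(z<.046)&(S<70)&(x>.38)&(x<.59)&(y>.16)&(y<.42)
comps(fl,P,'floor',60)
print('tote rim rect',cv2.minAreaRect((P[w][:,:2]*1000).astype(np.float32)))
n,l,s,_=cv2.connectedComponentsWithStats(fl.astype(np.uint8))
for i in range(1,n):
    if s[i,4]>200: print('floor z',np.median(P[l==i][:,2]),cv2.minAreaRect((P[l==i][:,:2]*1000).astype(np.float32)))
comps((z>.085)&(z<.2)&(S>60)&(x>.38)&(x<.6)&(y>-.2)&(y<.3),P,'wood',30)
E
```

```text
time_s: 8.17
ee_pos: [0.5076, -0.131, 0.0822]
eef_rot: [3.141, 0.003, 0.281]
force: [-0.4, 0.3, -0.3]
grip_width: 0.042
time_s: 8.58
ee_pos: [0.5076, -0.131, 0.0822]
eef_rot: [3.141, 0.003, 0.281]
force: [-0.3, 0.1, -1.1]
grip_width: 0.0389
time_s: 9.0
ee_pos: [0.5075, -0.1309, 0.1636]
eef_rot: [3.141, 0.003, 0.281]
force: [0.0, -0.5, -0.5]
grip_width: 0.0391
floor [361, 211, 28, 32, 632] med [0.468 0.298 0.006] min [0.409 0.266 0.002] max [0.523 0.329 0.011]
floor [385, 211, 29, 32, 614] med [0.461 0.373 0.006] min [0.402 0.342 0.002] max [0.515 0.404 0.011]
floor [337, 212, 26, 32, 276] med [0.507 0.212 0.006] min [0.418 0.188 0.002] max [0.533 0.255 0.01 ]
floor [339, 249, 76, 4, 143] med [0.555 0.301 0.007] min [0.545 0.19  0.002] max [0.566 0.402 0.011]
tote rim rect ((480.7646179199219, 293.0533142089844), (156.0707550048828, 230.06639099121094), 5.4278645515441895)
floor z 0.0059328523701048085 ((467.306640625, 296.91387939453125), (120.72134399414062, 63.17689514160156), 5.111810684204102)
floor z 0.005949195857787342 ((459.0785217285156, 373.1016845703125), (122.08740234375, 61.075096130371094), 5.532978534698486)
floor z 0.005715597166630191 ((474.62969970703125, 221.5052490234375), (119.79035949707031, 63.21947479248047), 5.772030353546143)
wood [221, 187, 19, 33, 483] med [ 0.52  -0.128  0.138] min [ 0.498 -0.151  0.091] max [ 0.53  -0.108  0.185]
wood [271, 198, 17, 16, 223] med [0.478 0.007 0.099] min [ 0.45  -0.017  0.086] max [0.496 0.029 0.102]
wood [346, 208, 14, 13, 140] med [0.497 0.218 0.099] min [0.479 0.2   0.087] max [0.508 0.236 0.106]
wood [255, 223, 14, 14, 148] med [ 0.57  -0.037  0.099] min [ 0.552 -0.055  0.086] max [ 0.582 -0.019  0.105]
```

The figure is held (opening 39 mm, lifted clean). The tote is yawed about 5.4° with its centre at about (0.479, 0.293), which puts the far cell near (0.472, 0.367) with its floor at 0.006. I'll carry over and look from close by.

```bash

python3 -m creep '{"translation":[[0,0,30],[0,10,55],[-2,30,70],[-4,60,72],[-7,95,72]],"yaw":[0,0,0,0,0],"gripper":[255,255,255,255,255]}'
python3 -m creep '{"translation":[[-2,34,0],[-5,68,0],[-7,102,0],[-10,136,0],[-12,170,0]],"yaw":[0,0,0,0,0],"gripper":[255,255,255,255,255]}'
python3 -m creep '{"translation":[[-2,34,0],[-5,68,0],[-7,102,0],[-10,130,0],[-12,150,0]],"yaw":[0,0,0,0,0],"gripper":[255,255,255,255,255]}'
python3 - <<'E'
from h import *
c,o,W=wrist('w4.png');print(o['ee_pos'],o['eef_rot'],o['qpos'],o['grip_width'])
x,y,z=[W[...,i] for i in range(3)];S=cv2.cvtColor(c['pixels'],cv2.COLOR_RGB2HSV)[...,1]
w=(z>.03)&(z<.05)&(S<70)&(x>.38)&(x<.6)&(y>.15)&(y<.43)
print('rim',cv2.minAreaRect((W[w][:,:2]*1000).astype(np.float32)))
fl=(z>-.004)&(z<.014)&(S<50)&(x>.38)&(x<.6)&(y>.15)&(y<.43)
comps(fl,W,'floor',200)
E
```

```text
time_s: 9.47
ee_pos: [0.502, -0.0362, 0.2408]
eef_rot: [3.136, -0.004, 0.279]
force: [1.6, 0.9, -1.7]
grip_width: 0.0389
time_s: 9.88
ee_pos: [0.4894, 0.1355, 0.2408]
eef_rot: [3.136, -0.004, 0.279]
force: [0.7, -0.7, -1.0]
grip_width: 0.0388
time_s: 10.3
ee_pos: [0.4767, 0.2878, 0.2406]
eef_rot: [3.137, -0.004, 0.281]
force: [-0.2, -0.5, -1.8]
grip_width: 0.0391
[0.47668621 0.28781353 0.24061087] [ 3.13654623 -0.00390585  0.28071354] [ 0.4800084   0.30179767  1.48062957 -0.00585391  1.35633952  1.77133878] 0.03907385537789677
rim ((481.003662109375, 294.01531982421875), (150.11526489257812, 230.10739135742188), 5.565697193145752)
floor [168, 88, 79, 138, 8072] med [0.477 0.372 0.005] min [0.405 0.336 0.003] max [0.541 0.406 0.011]
floor [234, 102, 86, 126, 5836] med [0.503 0.301 0.005] min [0.424 0.262 0.003] max [0.549 0.331 0.008]
floor [309, 116, 79, 132, 4385] med [0.52  0.218 0.005] min [0.422 0.181 0.003] max [0.557 0.252 0.011]
```

View pics/w4.png

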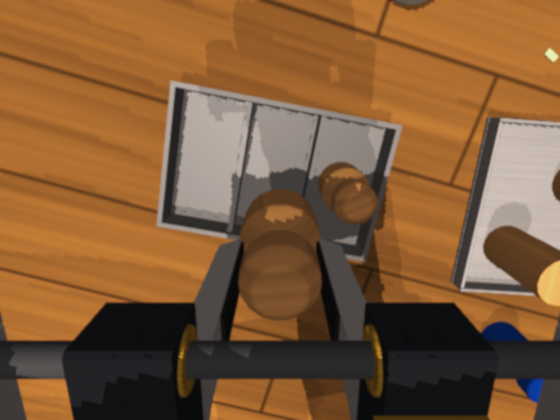

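The wrist view shows the held figure upright in the jaws, free cells at (205,155) and (270,165), and figure_done at (350,195). The rim measures exactly 150x230 mm, with its centre at (0.481, 0.294) and a yaw of 5.6°. The far cell is therefore at (0.474, 0.368).

```bash

python3 -m creep '{"translation":[[-1,25,0],[-2,55,-10],[-3,75,-35],[-3,80,-70],[-3,80,-95]],"yaw":[0,0,0,0,0],"gripper":[255,255,255,255,255]}'
python3 -m creep '{"translation":[[0,0,-15],[0,0,-28],[0,0,-38],[0,0,-46],[0,0,-52]],"yaw":[0,0,0,0,0],"gripper":[255,255,255,255,255]}'
```

```text
time_s: 10.77
ee_pos: [0.4723, 0.3707, 0.1427]
eef_rot: [3.137, -0.002, 0.284]
force: [0.1, 0.1, -1.8]
grip_width: 0.039
time_s: 11.18
ee_pos: [0.4724, 0.3706, 0.0902]
eef_rot: [3.137, -0.002, 0.284]
force: [0.2, 0.2, -1.0]
grip_width: 0.039
```

```bash

python3 -m creep '{"translation":[[0,-1,-2],[0,-2,-3],[0,-2,-4],[0,-2,-5],[0,-2,-6]],"yaw":[0,0,0,0,0],"gripper":[255,255,255,255,255]}'
python3 -m creep '{"translation":[[0,0,0],[0,0,0]],"yaw":[0,0],"gripper":[255,255]}'
```

```text
time_s: 11.6
ee_pos: [0.4726, 0.3687, 0.0846]
eef_rot: [3.137, -0.003, 0.284]
force: [0.5, -0.0, -1.1]
grip_width: 0.0391
time_s: 11.77
ee_pos: [0.4727, 0.3688, 0.0849]
eef_rot: [3.137, -0.003, 0.284]
force: [-0.1, -1.3, -1.3]
grip_width: 0.0393
```

```bash

python3 -m creep '{"translation":[[0,0,-0.5],[0,0,-1],[0,0,-1]],"yaw":[0,0,0],"gripper":[255,255,255]}'
python3 -m creep '{"translation":[[0,0,-0.5],[0,0,-1],[0,0,-1]],"yaw":[0,0,0],"gripper":[255,255,255]}'
```

```text
time_s: 12.02
ee_pos: [0.4727, 0.3688, 0.0838]
eef_rot: [3.137, -0.003, 0.284]
force: [0.5, -0.4, -1.0]
grip_width: 0.0391
time_s: 12.27
ee_pos: [0.473, 0.3689, 0.0833]
eef_rot: [3.137, -0.004, 0.284]
force: [-0.0, -0.2, 3.8]
grip_width: 0.039
```

Contact at 3.8 N at the expected height. I'll release, retreat straight up, and go back for the second figure.

```bash

python3 -m creep '{"translation":[[0,0,0],[0,0,0],[0,0,0],[0,0,0],[0,0,0]],"yaw":[0,0,0,0,0],"gripper":[140,130,110,90,60]}' 
python3 -m creep '{"translation":[[0,0,0],[0,0,5],[0,0,20],[0,0,45],[0,0,75]],"yaw":[0,0,0,0,0],"gripper":[60,60,60,60,60]}' 
python3 -m creep '{"translation":[[0,0,35],[0,-20,65],[3,-50,80],[5,-85,80],[8,-120,80]],"yaw":[0,0,0,0,0],"gripper":[60,60,60,60,60]}' 
python3 -m creep '{"translation":[[4,-34,0],[8,-68,0],[12,-102,0],[16,-130,0],[20,-160,0]],"yaw":[0,0,0,0,0],"gripper":[60,60,60,60,60]}'
python3 - <<'E'
from h import *
c,o,W=wrist('w5.png');print(o['ee_pos'],o['eef_rot'],o['qpos'],o['grip_width'])
hsv=cv2.cvtColor(c['pixels'],cv2.COLOR_RGB2HSV);z=W[...,2]
comps((z>.07)&(z<.11)&(hsv[...,1]>60),W,'heads',60)
c=save('scene','scene5.png');P=pts(c);z=P[...,2];S=cv2.cvtColor(c['pixels'],cv2.COLOR_RGB2HSV)[...,1]
comps((z>.08)&(z<.11)&(S>60)&(P[...,0]>.4)&(P[...,0]<.6),P,'s',40)
E
```

```text
time_s: 12.68
ee_pos: [0.4729, 0.3689, 0.0831]
eef_rot: [3.137, -0.004, 0.284]
force: [0.2, -0.5, 0.2]
grip_width: 0.0631
time_s: 13.1
ee_pos: [0.4723, 0.3685, 0.1581]
eef_rot: [3.136, -0.002, 0.284]
force: [0.4, -0.6, 0.7]
grip_width: 0.0715
time_s: 13.52
ee_pos: [0.4802, 0.2475, 0.2396]
eef_rot: [3.137, -0.004, 0.285]
force: [1.5, 0.5, -0.4]
grip_width: 0.0717
time_s: 13.93
ee_pos: [0.5001, 0.086, 0.2402]
eef_rot: [3.137, -0.005, 0.284]
force: [1.2, 0.8, -0.4]
grip_width: 0.0719
[0.50011838 0.08599924 0.24019493] [ 3.13667444 -0.00459552  0.28447814] [ 0.10009023  0.18938112  1.62116065 -0.00411534  1.32563353  1.38740776] 0.07188887575416754
heads [105, 142, 53, 47, 1916] med [0.493 0.215 0.099] min [0.473 0.2   0.076] max [0.508 0.235 0.103]
heads [404, 142, 52, 47, 1892] med [ 0.564 -0.03   0.098] min [ 0.546 -0.05   0.075] max [ 0.581 -0.017  0.103]
heads [323, 216, 58, 59, 1699] med [0.482 0.018 0.098] min [ 0.45  -0.012  0.072] max [0.496 0.031 0.1  ]
s [176, 194, 14, 13, 137] med [ 0.472 -0.279  0.094] min [ 0.452 -0.3    0.08 ] max [ 0.484 -0.263  0.101]
s [271, 198, 17, 17, 238] med [0.479 0.007 0.099] min [ 0.45  -0.017  0.081] max [0.496 0.029 0.103]
s [546, 198, 14, 16, 87] med [0.434 0.8   0.099] min [0.402 0.795 0.08 ] max [0.443 0.813 0.109]
s [397, 206, 14, 14, 158] med [0.481 0.364 0.098] min [0.461 0.348 0.081] max [0.49  0.383 0.106]
s [346, 208, 14, 13, 153] med [0.498 0.218 0.099] min [0.479 0.2   0.081] max [0.508 0.236 0.106]
s [182, 214, 15, 13, 142] med [ 0.545 -0.245  0.095] min [ 0.527 -0.264  0.082] max [ 0.557 -0.229  0.101]
s [255, 223, 14, 15, 163] med [ 0.571 -0.036  0.098] min [ 0.552 -0.055  0.082] max [ 0.582 -0.019  0.105]
```

View pics/scene5.png

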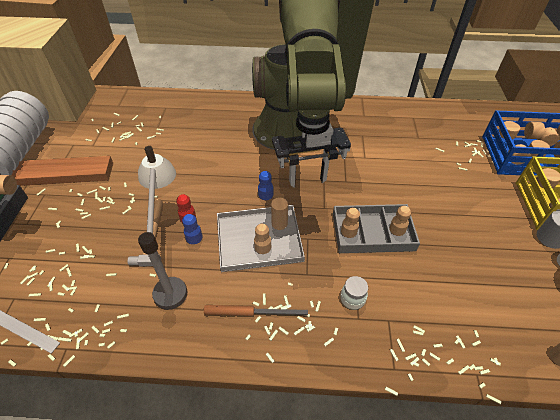

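The first figure stands upright in the right cell at (403,220), and the others are unchanged. The second figure's head is at (0.564, -0.036).

```bash

python3 -m creep '{"translation":[[16,-30,0],[32,-62,0],[48,-92,0],[63,-122,-10],[63,-122,-45]],"yaw":[0,0,0,0,0],"gripper":[60,60,60,60,60]}' 20
python3 -m creep '{"translation":[[0,0,-30],[0,0,-60],[0,0,-85],[0,0,-105],[0,0,-113]],"yaw":[0,0,0,0,0],"gripper":[60,60,60,60,60]}'
```

```text
time_s: 14.45
ee_pos: [0.567, -0.0417, 0.1989]
eef_rot: [3.132, -0.012, 0.278]
force: [0.1, 0.6, 0.2]
grip_width: 0.0725
time_s: 14.87
ee_pos: [0.5659, -0.041, 0.0833]
eef_rot: [3.134, -0.009, 0.278]
force: [0.2, 0.3, 0.2]
grip_width: 0.0718
```

```bash

python3 -m creep '{"translation":[[-2,5,0],[-2,5,-1],[-2,5,-1],[-2,5,-1],[-2,5,-1]],"yaw":[0,0,0,0,0],"gripper":[60,90,110,125,140]}' 20
python3 -m creep '{"translation":[[0,0,0],[0,0,0],[0,0,0],[0,0,0],[0,0,0]],"yaw":[0,0,0,0,0],"gripper":[150,180,255,255,255]}' 20
python3 -m creep '{"translation":[[0,0,0],[0,0,8],[0,0,30],[0,0,65],[0,0,100]],"yaw":[0,0,0,0,0],"gripper":[255,255,255,255,255]}'

```

```text
time_s: 15.28
ee_pos: [0.5644, -0.036, 0.0835]
eef_rot: [3.133, -0.01, 0.279]
force: [0.4, -0.0, 0.3]
grip_width: 0.0487
time_s: 15.7
ee_pos: [0.5648, -0.0361, 0.0842]
eef_rot: [3.132, -0.012, 0.278]
force: [-0.9, -0.6, 7.0]
grip_width: 0.0387
time_s: 16.12
ee_pos: [0.5641, -0.036, 0.1852]
eef_rot: [3.133, -0.01, 0.278]
force: [0.2, -0.3, -0.8]
grip_width: 0.0389
```

```bash

python3 -m creep '{"translation":[[-3,10,20],[-9,34,40],[-16,62,55],[-23,92,55],[-30,120,55]],"yaw":[0.1,0.2,0.3,0.4,0.5],"gripper":[255,255,255,255,255]}'
python3 -m creep '{"translation":[[-7,28,0],[-14,56,0],[-22,84,0],[-29,112,0],[-36,140,0]],"yaw":[0.1,0.2,0.3,0.4,0.5],"gripper":[255,255,255,255,255]}'
python3 -m creep '{"translation":[[-5,18,0],[-9,36,0],[-13,54,0],[-17,70,0],[-17,70,0]],"yaw":[0.1,0.2,0.3,0.39,0.39],"gripper":[255,255,255,255,255]}'
python3 - <<'E'
from h import *
c,o,W=wrist('w6.png');print(o['qpos'])
E
```

```text
time_s: 16.53
ee_pos: [0.5338, 0.0852, 0.2416]
eef_rot: [3.132, -0.011, 0.783]
force: [0.6, 1.0, -0.9]
grip_width: 0.0389
time_s: 16.95
ee_pos: [0.497, 0.2264, 0.2421]
eef_rot: [3.132, -0.011, 1.288]
force: [0.5, 0.3, -1.6]
grip_width: 0.0393
time_s: 17.37
ee_pos: [0.4791, 0.2985, 0.2423]
eef_rot: [3.133, -0.011, 1.685]
force: [0.2, -0.2, -2.2]
grip_width: 0.0392
[0.48911893 0.31185615 1.46360614 0.00738696 1.35353825 0.37336393]
```

View pics/w6.png

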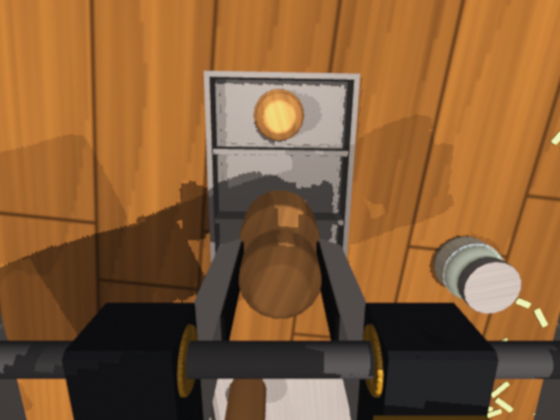

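The wrist view shows the jaws squared to the tote, the first figure standing in its cell at (279,115), and the middle cell ahead and clear. Now I'll lower.

```bash

python3 -m creep '{"translation":[[1,-3,-20],[2,-4,-45],[2,-4,-70],[2,-4,-90],[2,-4,-105]],"yaw":[0,0,0,0,0],"gripper":[255,255,255,255,255]}'
python3 -m creep '{"translation":[[0,0,-12],[0,0,-23],[0,0,-33],[0,0,-40],[0,0,-44]],"yaw":[0,0,0,0,0],"gripper":[255,255,255,255,255]}'
```

```text
time_s: 17.83
ee_pos: [0.4813, 0.292, 0.1356]
eef_rot: [3.134, -0.01, 1.676]
force: [-0.1, 0.7, -1.0]
grip_width: 0.0389
time_s: 18.25
ee_pos: [0.4812, 0.2917, 0.0909]
eef_rot: [3.135, -0.01, 1.675]
force: [-0.2, 0.2, -0.9]
grip_width: 0.0392
```

```bash

python3 -m creep '{"translation":[[0,1,-1],[0,1,-2],[0,1,-3],[0,1,-3],[0,1,-3]],"yaw":[0,0,0,0,0],"gripper":[255,255,255,255,255]}'
python3 -m creep '{"translation":[[0,0,-0.5],[0,0,-1],[0,0,-1.5],[0,0,-1.5]],"yaw":[0,0,0,0],"gripper":[255,255,255,255]}'
```

```text
time_s: 18.67
ee_pos: [0.4814, 0.2928, 0.0883]
eef_rot: [3.134, -0.01, 1.675]
force: [0.2, -0.1, -0.6]
grip_width: 0.0388
time_s: 19.0
ee_pos: [0.4813, 0.2928, 0.0867]
eef_rot: [3.134, -0.01, 1.675]
force: [0.7, -1.3, -0.5]
grip_width: 0.0387
```

```bash

python3 -m creep '{"translation":[[0,0,-0.5],[0,0,-1],[0,0,-1]],"yaw":[0,0,0],"gripper":[255,255,255]}'
python3 -m creep '{"translation":[[0,0,-0.5],[0,0,-0.8],[0,0,-0.8]],"yaw":[0,0,0],"gripper":[255,255,255]}'
```

```text
time_s: 19.25
ee_pos: [0.4813, 0.2927, 0.0855]
eef_rot: [3.134, -0.01, 1.675]
force: [-0.5, -0.7, -0.8]
grip_width: 0.0394
time_s: 19.5
ee_pos: [0.4814, 0.2928, 0.0852]
eef_rot: [3.134, -0.01, 1.675]
force: [-0.7, -0.5, 4.5]
grip_width: 0.0395
```

Contact again (4.5 N). I'll release, rise and check.

```bash

python3 -m creep '{"translation":[[0,0,0],[0,0,0],[0,0,0],[0,0,0],[0,0,0]],"yaw":[0,0,0,0,0],"gripper":[140,130,110,90,60]}' 
python3 -m creep '{"translation":[[0,0,0],[0,0,5],[0,0,20],[0,0,45],[0,0,75]],"yaw":[0,0,0,0,0],"gripper":[60,60,60,60,60]}' 
python3 -m creep '{"translation":[[0,0,35],[0,0,65],[-20,-20,85],[-50,-40,100],[-80,-60,100]],"yaw":[0,0,0,0,0],"gripper":[60,60,60,60,60]}' 
python3 - <<'E'
from h import *
c=save('scene','scene7.png');P=pts(c);z=P[...,2];S=cv2.cvtColor(c['pixels'],cv2.COLOR_RGB2HSV)[...,1]
comps((z>.08)&(z<.11)&(S>60)&(P[...,0]>.3)&(P[...,0]<.6)&(P[...,1]<.45),P,'s',40)
comps((z>.255)&(z<.3)&(c['pixels'].max(2)<70)&(P[...,0]>.4)&(P[...,0]<.6)&(P[...,1]<-.2),P,'grip',10)
E
```

```text
time_s: 19.92
ee_pos: [0.4814, 0.2928, 0.0851]
eef_rot: [3.134, -0.01, 1.675]
force: [0.3, -0.8, 0.6]
grip_width: 0.0625
time_s: 20.33
ee_pos: [0.4808, 0.2925, 0.1601]
eef_rot: [3.137, -0.009, 1.675]
force: [-0.2, 0.2, -1.1]
grip_width: 0.0715
time_s: 20.75
ee_pos: [0.4004, 0.2321, 0.263]
eef_rot: [3.133, -0.01, 1.675]
force: [0.2, 0.2, 1.0]
grip_width: 0.0716
s [259, 171, 13, 12, 114] med [ 0.358 -0.046  0.094] min [ 0.338 -0.064  0.081] max [ 0.369 -0.03   0.1  ]
s [176, 194, 14, 13, 135] med [ 0.473 -0.279  0.095] min [ 0.452 -0.299  0.082] max [ 0.484 -0.263  0.101]
s [271, 198, 17, 17, 237] med [0.479 0.007 0.098] min [ 0.45  -0.017  0.081] max [0.495 0.029 0.103]
s [370, 207, 15, 14, 161] med [0.491 0.288 0.099] min [0.471 0.271 0.081] max [0.501 0.307 0.106]
s [396, 206, 15, 14, 157] med [0.48  0.364 0.098] min [0.46  0.348 0.081] max [0.491 0.383 0.105]
s [346, 208, 14, 14, 153] med [0.498 0.218 0.099] min [0.479 0.2   0.081] max [0.508 0.237 0.105]
s [182, 214, 15, 13, 146] med [ 0.546 -0.245  0.094] min [ 0.526 -0.264  0.081] max [ 0.557 -0.229  0.101]
grip [145, 146, 10, 13, 87] med [ 0.47  -0.333  0.277] min [ 0.458 -0.342  0.256] max [ 0.474 -0.326  0.287]
```

View pics/scene7.png

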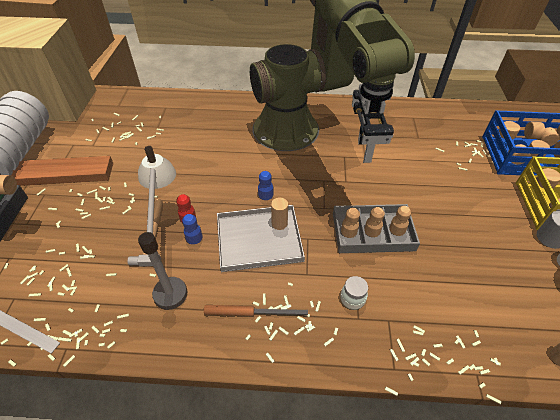

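The picture shows three upright figures, one per tote cell, at (352,222), (376,222) and (403,220). The blank stands in the tray at (280,213), the lamp is aside, and everything else is unmoved.

```bash
python3 -c "
from station import ctrl
print(ctrl.hand_in())"
```

```text
the job is handed in; nothing more can be done
None
```

The job is done and handed in at about 21 s of the 61 s allowed. I swung the lamp aside by its grip first, by about 1.2 rad. Then I moved the two figures one at a time into the far and middle tote compartments. Each was lowered until it touched the floor (about 4–5 N) before I let go.

- **Figures:** the last scene picture shows three figures standing upright, one per compartment, with their head tops at the same height.
- **Tray and lamp:** the blank is still standing where it was, and the lamp stayed where I left it, about 0.15 m off the tray.
- **Other things:** figure_done and the red and blue look-alikes measured within about 2 mm of where they started. I checked the jar, hammer and gouge by eye only, and they look unmoved.
- **Forces:** the largest I saw at the end of any move was about 22 N, when closing on the lamp grip.

No check failed. The one disagreement was that the scene camera reads head positions about 8 mm too far in x, because it sees mostly the far side of each head. I used the wrist camera's positions instead.

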